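# Free the stuck rinse cups, press the drain plugs home, start the rinse pump

### The arm

A 6-joint arm with a two-finger parallel gripper is mounted at the origin on the work surface. World frame = base frame: x ahead of the robot, y to its left, z up, the work surface at z = 0. Lengths are in mm, angles in rad, forces in N, time in s.
With the tool pointing down it reaches from about 225 to 875 mm from the base axis. Payload 3.4 kg.
Tool frame: the origin (TCP) lies at the very end of the fingers, on their centre line; the grasp point (between the pads) lies 19 mm behind it; z points along the fingers, y is the line along which they close (so a half turn about z gives the same grasp; the last joint's range is limited). The gripper opens to 85 mm and grips with 20 to 120 N. Pads are 22 mm wide; open, the fingers measure 114 mm over their backs; the gripper's body (76 mm by 85 mm) begins 54 mm behind the grasp point. The pads swing forward as they close: fully open they stand 13 mm farther back than shut.
Start: joints at [1.008, 0.276, 1.505, -0, 1.361, -0.121], TCP at [245.872, 519.817, 231.328] pointing down, gripper open.
Joint ranges: [-2.89, 2.89], [-0.75, 2.08], [0.22, 2.7], [-1.18, 4.32], [0.11, 2.71], [-2.7, 2.7]. Speed limits (rad/s): [2.57, 2.57, 3.14, 3.14, 3.14, 3.14].

### API

Orientations are given as a unit quaternion [w, x, y, z].
In Python, from cell import move_pose, line_to, move_j, grip, dwell, ik, camera, MotionError, sign_off, read_time_s, read_joint_pos, read_joint_velocities, read_joint_torque, read_ee_pos, read_tcp_rot, read_force, read_ft_torque, read_finger_gap, read_grasp_force gives the robot as it stands. Calls block until the motion is done:
- move_pose(position, orientation): joint-space move of the TCP to a pose.
- line_to(position, velocity=150, rotation=None, max_force=None): straight line of the TCP; rotation=None keeps the orientation; velocity is the mean speed in mm/s. With max_force (N) it stops when the force on the tool has changed by that much, and returns True; else False.
- move_j(angles): joint-space move.
- grip(opening, newtons=None): finger opening in mm; newtons is the grip in N (None keeps the last); returns when the fingers have stopped.
- dwell(seconds).
- ik(position, orientation): joint angles nearest the present ones, or None.
- camera(name): name is "scene" or "side" or "wrist"; returns a dict with "color" (384x512x3 uint8, blue, green, red), "fx", "fy", "cx", "cy" (pixels), "D" ([k1, k2, p1, p2, k3] as OpenCV has them; the pictures are not rectified), "world_from_camera" (4x4, takes a point from camera to world coordinates). Camera axes: x right, y up, looking along -z (the intrinsics and any distortion apply to the point x, -y, -z); pixel columns grow to the right and rows downward; lengths in mm; the calibration is good to about 2 mm. A picture is of the moment at which its call begins. There is no depth.
A pose or a line that the arm cannot do raises MotionError and nothing moves.
- sign_off(): hands the job in; it is judged then, once.
Readings, each from a call of its own:
- read_time_s(): time.
- read_joint_pos(): joint angles.
- read_joint_velocities(): joint speeds.
- read_joint_torque(): joint torques, N m.
- read_ee_pos(): TCP position.
- read_tcp_rot(): TCP orientation.
- read_force(): force on the tool from outside, world axes, zero at the start.
- read_ft_torque(): the same for the moment, N m.
- read_finger_gap(): finger opening in mm.
- read_grasp_force(): force on a finger pad.
Only numpy, scipy, OpenCV 4.12 (cv2) and the standard library are available. Lean on these libraries where they do the work, as an engineer would, in place of code of your own. Each camera call takes 0.05 s, during which the arm holds its last target. There are 200 camera calls.

### The job

The rinse cups have jammed in the wells of the needle-rinse station: grip each one by its rim, twist it out from under the yellow tabs and pull it free, and stand it upright on the green draining mat, wholly on the mat. Press the red drain plug in every one of the four wells fully home, also in a well that holds no cup. Only when all cups are on the mat and all plugs are home, press the pump's green start button fully down and let it come up again; leave the other things on the bench alone.

Things in the scene. Friction and masses are not known exactly. Their poses are not given: they have to be found in the camera images.
- station: Needle-rinse station, fixed: grey plate 290x290x10 mm with four blue round wells at x,y = (-66,66), (-66,-66), (66,-66), (66,66) mm in its frame. Origin under the plate's centre, z up. Each well is a tube 114 mm outside, 106 inside, top 58 mm above the bench, with four ledges on its floor (27 mm above the bench, reaching in to 35 mm from the well's axis) that carry the cup.
- mat: Green draining mat, fixed, 290x290x6 mm; origin at the centre of its underside (on the bench), axes along its edges.
- cup0: White round open cup, may be absent: 88 mm outside, wall 8 mm, 60 mm tall, floor 6 mm, 100 to 170 g. Origin at the centre of its underside, z up. Two orange ears 14 to 20 mm up, out to 51 mm from the axis, on its +x and -x sides. Starts stuck in well 0, bottom 27 and rim 87 mm above the bench. Too wide to grip across: pinch the wall, one finger inside the rim, one outside.
- cup1: White round open cup, may be absent: 88 mm outside, wall 8 mm, 60 mm tall, floor 6 mm, 100 to 170 g. Origin at the centre of its underside, z up. Two orange ears 14 to 20 mm up, out to 51 mm from the axis, on its +x and -x sides. Starts stuck in well 1, bottom 27 and rim 87 mm above the bench. Too wide to grip across: pinch the wall, one finger inside the rim, one outside.
- cup2: White round open cup, may be absent: 88 mm outside, wall 8 mm, 60 mm tall, floor 6 mm, 100 to 170 g. Origin at the centre of its underside, z up. Two orange ears 14 to 20 mm up, out to 51 mm from the axis, on its +x and -x sides. Starts stuck in well 2, bottom 27 and rim 87 mm above the bench. Too wide to grip across: pinch the wall, one finger inside the rim, one outside.
- cup3: White round open cup, may be absent: 88 mm outside, wall 8 mm, 60 mm tall, floor 6 mm, 100 to 170 g. Origin at the centre of its underside, z up. Two orange ears 14 to 20 mm up, out to 51 mm from the axis, on its +x and -x sides. Starts stuck in well 3, bottom 27 and rim 87 mm above the bench. Too wide to grip across: pinch the wall, one finger inside the rim, one outside.
- plug0_top (a point): Top of the red drain plug (32 mm dia) on the axis of well 0, facing up; 24 mm above the bench when fully up, 16 when home; hidden by a cup. Yellow tabs in the well's mouth (station's +x and -x sides, 49 to 58 mm up) hold the cup's ears down: no straight pull. Turning it 40 degrees about its axis, either way, frees it; seals resist the turn and the first 10 mm of lift with about 10 N.
- plug0 (a joint): How far drain plug 0 is pressed, m: 0 fully up, 0.008 home against its stop. It stays where it is left; moving it takes about 6 N, and 12 N presses it firmly home.
- plug1_top (a point): Top of the red drain plug (32 mm dia) on the axis of well 1, facing up; 24 mm above the bench when fully up, 16 when home; hidden by a cup. Yellow tabs in the well's mouth (station's +x and -x sides, 49 to 58 mm up) hold the cup's ears down: no straight pull. Turning it 40 degrees about its axis, either way, frees it; seals resist the turn and the first 10 mm of lift with about 10 N.
- plug1 (a joint): How far drain plug 1 is pressed, m: 0 fully up, 0.008 home against its stop. It stays where it is left; moving it takes about 6 N, and 12 N presses it firmly home.
- plug2_top (a point): Top of the red drain plug (32 mm dia) on the axis of well 2, facing up; 24 mm above the bench when fully up, 16 when home; hidden by a cup. Yellow tabs in the well's mouth (station's +x and -x sides, 49 to 58 mm up) hold the cup's ears down: no straight pull. Turning it 40 degrees about its axis, either way, frees it; seals resist the turn and the first 10 mm of lift with about 10 N.
- plug2 (a joint): How far drain plug 2 is pressed, m: 0 fully up, 0.008 home against its stop. It stays where it is left; moving it takes about 6 N, and 12 N presses it firmly home.
- plug3_top (a point): Top of the red drain plug (32 mm dia) on the axis of well 3, facing up; 24 mm above the bench when fully up, 16 when home; hidden by a cup. Yellow tabs in the well's mouth (station's +x and -x sides, 49 to 58 mm up) hold the cup's ears down: no straight pull. Turning it 40 degrees about its axis, either way, frees it; seals resist the turn and the first 10 mm of lift with about 10 N.
- plug3 (a joint): How far drain plug 3 is pressed, m: 0 fully up, 0.008 home against its stop. It stays where it is left; moving it takes about 6 N, and 12 N presses it firmly home.
- pump: Rinse pump, fixed: grey box 100x56x35 mm; origin under its centre.
- start_top (a point): Centre of the top face of the pump's green start button (28 mm dia), facing up. Its spring needs 5 N to go fully down.
- start (a joint): Travel of the start button, m: 0 released, 0.006 fully down; springs back.
- bottle_a: Bystander: clear bottle, 70 mm dia, 160 mm tall, blue cap, loose on the bench; origin at the centre of its underside. Leave alone.
- bottle_b: Bystander: amber bottle, 70 mm dia, 160 mm tall, blue cap, loose on the bench; origin at the centre of its underside. Leave alone.
- tipbox: Bystander: orange box 85x120x55 mm, loose on the bench; origin at the centre of its underside. Leave alone.
- mouse: Bystander: grey computer mouse, 62 mm dia, 34 mm tall, loose on the bench; origin at the centre of its underside. Leave alone.
- vial: Bystander: small amber vial, 26 mm dia, 46 mm tall, white cap, loose on the bench; origin at the centre of its underside. Leave alone.
- beaker: Bystander: clear open beaker, 68 mm dia, 80 mm tall, loose on the bench; origin at the centre of its underside. Leave alone.
- timer: Bystander: white flat timer 60x70x22 mm, loose on the bench; origin at the centre of its underside. Leave alone.
Things that resemble listed ones, but are neither listed nor needed, are in the scene too. Leave any pink look-alike of the cup3 alone. Leave any purple look-alike of the pump alone.

How it is judged (in metres and radians):
On the way, in this order (a step that is already met when the one before it is completed fails the run):
1. all cups stand on the mat and all four plugs are home (x of cup0 in the frame of mat between -0.105 and 0.105 m and y of cup0 in the frame of mat between -0.105 and 0.105 m and angle between each of cup0, cup1, cup2, cup3's own z axis and vertical below 0.1 rad and z of cup0 in the frame of mat between 0.002 and 0.012 m and x of cup1 in the frame of mat between -0.105 and 0.105 m and y of cup1 in the frame of mat between -0.105 and 0.105 m and z of cup1 in the frame of mat between 0.002 and 0.012 m and x of cup2 in the frame of mat between -0.105 and 0.105 m and y of cup2 in the frame of mat between -0.105 and 0.105 m and z of cup2 in the frame of mat between 0.002 and 0.012 m and x of cup3 in the frame of mat between -0.105 and 0.105 m and y of cup3 in the frame of mat between -0.105 and 0.105 m and z of cup3 in the frame of mat between 0.002 and 0.012 m and value of joint each of plug0, plug1, plug2, plug3 above 0.0062 m), for 0.2 s.
2. the start button is pressed fully down (value of joint start above 0.0045 m), for 0.05 s.
At the end, for the whole second after the job is handed in: Every cup present stands upright (within 0.1 rad) and at rest on the mat, its axis within 105 mm of the mat's centre along each edge direction (overhanging by at most about 4 mm); all four plugs are pressed at least 6.2 of their 8 mm; the start button has been pressed and is up again (all of step 1 and value of joint start below 0.002 m and linear speed of each of cup0, cup1, cup2, cup3 below 0.02 m/s); the robot touches nothing.
It fails at once if the pump is started while a drain plug is still up (value of joint start above 0.004 m and value of joint any of plug0, plug1, plug2, plug3 below 0.005 m).
It fails at once if the pump is started while a cup is still in its well (value of joint start above 0.004 m and (horizontal distance between cup0 and plug0_top below 0.03 m or horizontal distance between cup1 and plug1_top below 0.03 m or horizontal distance between cup2 and plug2_top below 0.03 m or horizontal distance between cup3 and plug3_top below 0.03 m)).
It fails at once if a bystander is moved more than 30 mm or knocked over (distance of any of bottle_a, bottle_b, tipbox, mouse, vial, beaker, timer from where it was at the start of the episode above 0.03 m or angle between any of bottle_a, bottle_b, tipbox, mouse, vial, beaker, timer's own z axis and vertical above 0.5 rad).
Of cup0, cup1, cup2, cup3 only 3 to 4 are there at a start; the rules pass over those that are not, and their reading is None.
At some moment in a run one of cup0, cup1, cup2, cup3 may be knocked a few centimetres aside while the robot is not near it.
It also fails if it takes over 210 s, if anything falls off the work surface, if the arm or the gripper's body presses on something with over 40 N, if the wrist force passes 120 N, or if a joint passes its speed limit or range.

## Working session

There is one attempt and no reset: what is moved stays moved. The work goes in short steps, each a Python script; the robot and the scene stay as the last script left them, time stands still between calls to the robot, and variables do not carry over. Pictures are saved under pics/ and viewed, at most 14 in all, crops included, and the job is handed in when it is done.

```bash
ls; mkdir -p pics; python3 - <<'E'
from cell import *
import cv2
for n in ("scene","side"):
    c=camera(n); cv2.imwrite(f"pics/{n}0.png",cv2.resize(c["color"],None,fx=1.5,fy=1.5)); print(n,c["fx"],c["fy"],c["cx"],c["cy"],c["D"],c["world_from_camera"])
c=camera("wrist");cv2.imwrite("pics/wrist0.png",c["color"]);print(c["world_from_camera"],c["fx"],c["D"],read_time_s(),read_tcp_rot())
E
```

```text
pics
scene 415.6693602908428 415.6693602908428 260.23785087803805 191.5534928598564 [-0.04662504  0.          0.          0.          0.        ] [[ 2.87932299e-01 -7.62286270e-01  5.79667692e-01  1.40012267e+03]
 [ 9.57610892e-01  2.34707093e-01 -1.67014847e-01 -2.58018398e+02]
 [-8.73899398e-03  6.03185065e-01  7.97553389e-01  1.25565810e+03]
 [ 0.00000000e+00  0.00000000e+00  0.00000000e+00  1.00000000e+00]]
side 482.56003049155953 482.56003049155953 261.627030572646 191.194429230937 [-0.13826436  0.          0.          0.          0.        ] [[ 6.85528068e-01  5.17088896e-01 -5.12513747e-01 -2.81185560e+02]
 [-7.27944992e-01  4.98560433e-01 -4.70673542e-01 -7.49658002e+02]
 [ 1.21390139e-02  6.95741740e-01  7.18189443e-01  1.23992049e+03]
 [ 0.00000000e+00  0.00000000e+00  0.00000000e+00  1.00000000e+00]]
[[ 4.26286018e-01 -8.72428390e-01 -2.39058435e-01  1.84376512e+02]
 [ 9.04584434e-01  4.10343112e-01  1.15522863e-01  5.48109335e+02]
 [-2.68944342e-03 -2.65494321e-01  9.64108673e-01  3.73787547e+02]
 [ 0.00000000e+00  0.00000000e+00  0.00000000e+00  1.00000000e+00]] 306.7751496420636 [-0.04372028  0.          0.          0.          0.        ] 0.15 [-2.40698927e-04  2.19128950e-01  9.75695647e-01 -6.70132820e-04]
```

View pics/scene0.png

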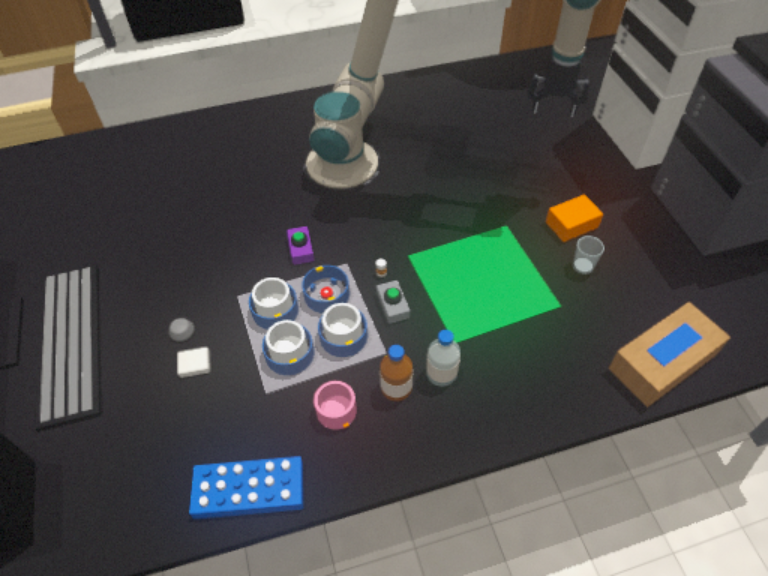

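View pics/side0.png

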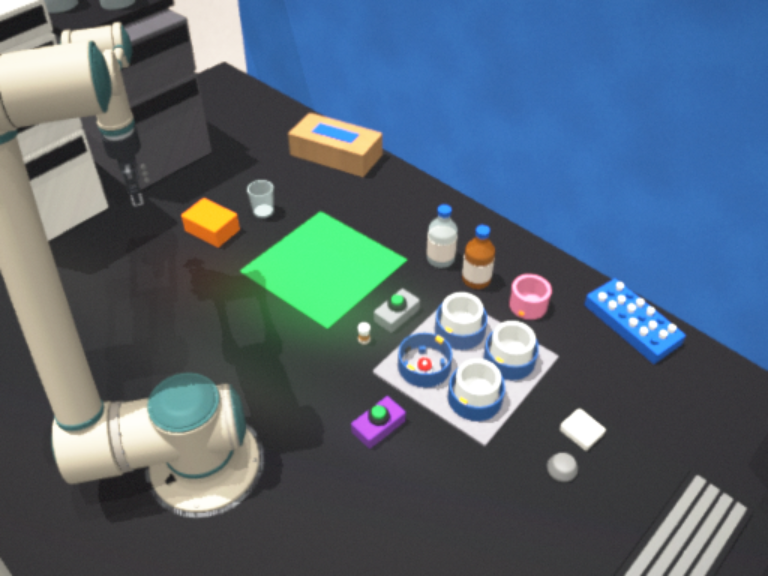

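The scene picture shows three white cups in the wells at scene (272,298), (288,342) and (343,325). The fourth well, at (326,288), is empty and its red plug is visible. Possible confusions:
- **Cup:** the pink cup at (335,405) is a decoy. The beaker at (588,255) is a bystander.
- **Pump:** the purple one at (300,243) is a decoy. The grey one with the green button at (393,295) is the real pump.
- **Mat:** the green area at (485,282) is unambiguous.

I'll measure everything next.

```bash
cat > h.py <<'E'
from cell import *
import cv2, numpy as np
def rays(c,px):
    K=np.array([[c["fx"],0,c["cx"]],[0,c["fy"],c["cy"]],[0,0,1]]);
    u=cv2.undistortPoints(np.float64(px).reshape(-1,1,2),K,np.array(c["D"])).reshape(-1,2)
    d=np.c_[u[:,0],-u[:,1],-np.ones(len(u))]@c["world_from_camera"][:3,:3].T
    return c["world_from_camera"][:3,3],d
def plane(c,px,z):
    o,d=rays(c,px); return (o+d*((z-o[2])/d[:,2])[:,None])[:,:2]
def blobs(m,amin=8,close=False):
    m=m.astype(np.uint8)
    n,l,s,ct=cv2.connectedComponentsWithStats(m)
    return [(s[i,4],ct[i],np.argwhere(l==i)[:,::-1]) for i in range(1,n) if s[i,4]>=amin]
def hsv(c): 
    h=cv2.cvtColor(c["color"],cv2.COLOR_BGR2HSV).astype(int); return h[...,0],h[...,1],h[...,2]
def tri(c1,p1,c2,p2):
    (o1,d1),(o2,d2)=rays(c1,[p1]),rays(c2,[p2]); d1,d2=d1[0],d2[0]
    t=np.linalg.lstsq(np.c_[d1,-d2],o2-o1,rcond=None)[0]
    a,b=o1+t[0]*d1,o2+t[1]*d2; return (a+b)/2,np.linalg.norm(a-b)
E
python3 - <<'E'
from h import *
np.set_printoptions(precision=1,suppress=True)
C={}
for n in("scene","side"):
    c=C[n]=camera(n);H,S,V=hsv(c)
    print("==",n)
    def show(name,m,z,amin=8,rect=False):
        for a,p,pts in blobs(m,amin):
            w=plane(c,pts,z); s=f"{name} a{a} px{p} w{w.mean(0)}"
            if rect: s+=f" rect{cv2.minAreaRect(w.astype(np.float32))}"
            print(s)
    show("mat",(H>50)&(H<75)&(S>150)&(V>80),6,800,True)
    show("btn",(H>48)&(H<75)&(S>130)&(V>60),42,15)
    show("yel",(H>18)&(H<32)&(S>150)&(V>130),58,2)
    show("red",((H<4)|(H>174))&(S>150)&(V>130),24,4)
    show("blue",(H>102)&(H<120)&(S>110)&(V>40),58,150,True)
    show("white",(S<45)&(V>190),87,200,True)
    show("plate",(S<50)&(V>110)&(V<190),10,600,True)
    print(c["color"][[176,188,240],[170,300,160]] if n=="scene" else c["color"][[280,240],[320,360]])
E
```

```text
== scene
mat a4662 px[321.3 188.6] w[543.9 229.8] rect((536.72802734375, 231.2515411376953), (292.7427062988281, 292.55743408203125), 4.5344061851501465)
btn a4700 px[321.3 188.6] w[568.6 215.7]
btn a36 px[198.7 157.4] w[ 286.6 -186. ]
btn a45 px[261.4 195. ] w[534.1  -4.2]
yel a10 px[212.5 179. ] w[ 421.8 -159.4]
yel a8 px[220.  198.5] w[ 517.1 -153.6]
yel a5 px[184.6 209.6] w[ 527.6 -283.8]
yel a9 px[232.2 227.8] w[ 649.3 -142.5]
yel a8 px[194.8 240.1] w[ 659.7 -274. ]
yel a2 px[230.5 282.5] w[ 841.9 -197.6]
red a36 px[217.3 194.6] w[ 471.7 -155.9]
blue a465 px[449.2 229. ] w[871.4 561. ] rect((870.713623046875, 561.8146362304688), (49.12285232543945, 131.40354919433594), 16.933073043823242)
blue a2305 px[164.5 325.3] w[ 917.2 -416.7] rect((914.6137084960938, -416.80718994140625), (220.7946319580078, 111.77561950683594), 78.75293731689453)
white a2528 px[167.6  18. ] w[-690.1 -142.7] rect((-745.7443237304688, -233.5987548828125), (1030.68896484375, 281.0023498535156), 89.82073974609375)
white a249 px[227.5 213.8] w[ 608.2 -146.5] rect((600.6835327148438, -145.05162048339844), (86.2
[... 5109 characters left out ...]
790.6170043945312), (201.31829833984375, 17.020423889160156), 0.02634267322719097)
white a346 px[478.8 360.5] w[ 488.5 -819.1] rect((489.15887451171875, -819.42578125), (175.8468017578125, 16.25688362121582), 0.0888485237956047)
plate a625 px[21.8 19.2] w[ 645.8 2038.2] rect((653.9063110351562, 2087.572021484375), (464.8787536621094, 268.69219970703125), 60.051902770996094)
plate a8069 px[ 34.2 148.6] w[167.4 934. ] rect((282.02569580078125, 995.2056884765625), (1697.444091796875, 440.7216491699219), 65.71427154541016)
plate a3271 px[118.3 305.4] w[-32.9  40.9] rect((-61.845481872558594, 77.19775390625), (299.513427734375, 404.9514465332031), 55.72810363769531)
[[134 100  79]
 [170 169 172]]
```

```bash
python3 - <<'E'
import cv2
a=cv2.imread("pics/scene0.png")[215:430,220:480]; cv2.imwrite("pics/crop1.png",cv2.resize(a,None,fx=2.6,fy=2.6))
E
```

```text
(no output)
```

View pics/crop1.png

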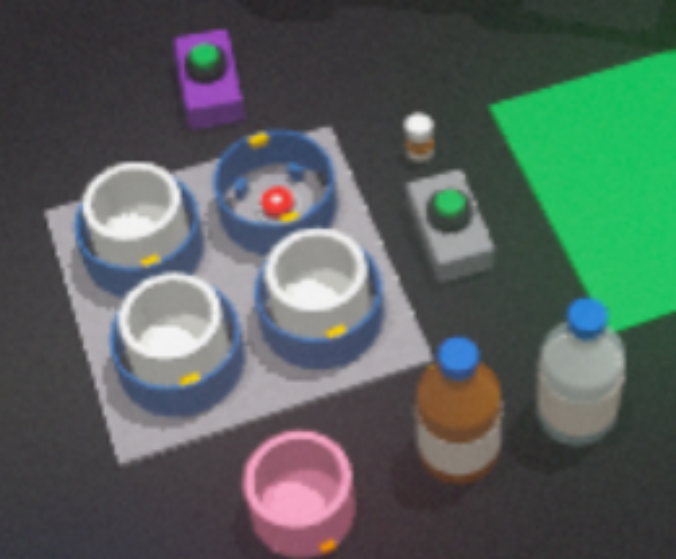

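The crop at scene (220–480, 215–430) confirms three white cups under yellow tabs, with the tabs lying along about world x. The empty well shows its red plug, and the pink cup and purple pump are separate objects.

The measured sizes agree with those given: the plate is 290x289 mm at (539.5,-216) with yaw 4.4°, and the mat is 293x293 mm at (536.7,232). Cup rims match the predicted wells to 2 mm. I'll start with the first cup.

```bash
cat >> h.py <<'E'
Y=np.radians(4.4); R=np.array([[np.cos(Y),-np.sin(Y)],[np.sin(Y),np.cos(Y)]])
ST=np.array([539.5,-216.]); MAT=np.array([536.7,232.])
well=lambda a,b: ST+R@np.array([a,b])
def q(psi): a=np.radians(psi+90)/2; return [0,np.cos(a),np.sin(a),0]
def P(c,phi,z,r=40): f=np.radians(phi); return [c[0]+r*np.cos(f),c[1]+r*np.sin(f),z]
Q=lambda phi:q(phi-180)
np.set_printoptions(precision=1,suppress=True)
def grasp(c,phi,z=63,N=90):
    grip(24,20); move_pose(P(c,phi,230),Q(phi)); line_to(P(c,phi,100),250)
    if line_to(P(c,phi,z),60,max_force=15): print("BLOCKED",read_ee_pos(),read_force())
    f0=read_force(); grip(0,20); print("light",read_finger_gap(),np.array(read_force())-f0)
    grip(0,N); print("full",read_finger_gap(),read_grasp_force(),np.array(read_force())-f0)
E
python3 - <<'E'
from h import *
c1,c2=camera("scene"),camera("side")
print("btn",tri(c1,(261.4,195),c2,(264.3,199.8)))
c=well(66,66);print(c); grasp(c,70)
print(read_ee_pos(),read_time_s())
E
```

```text
btn (array([542.4,  -6.5,  53.5]), np.float64(0.49886386450006015))
[ 600.2 -145.1]
light 9.486339691897207 [-0.8 -0.3  1.8]
full 7.001142532538072 82.35808693338186 [-1.6 -1.6  4.4]
[ 614.1 -108.    63.5] 5.45
```

```bash
cat >> h.py <<'E'
def twist(c,p0,p1,z=63):
    for p in np.linspace(p0,p1,9)[1:]:
        line_to(P(c,p,z),40,rotation=Q(p))
    print("twisted",read_ee_pos(),read_finger_gap(),read_force(),read_ft_torque())
def lift(c,phi,z=63):
    line_to(P(c,phi,z+20),40); print("lift20",read_force(),read_finger_gap())
    line_to(P(c,phi,240),200); print("up",read_force(),read_finger_gap(),read_time_s())
E
python3 - <<'E'
from h import *
c=well(66,66); twist(c,70,118); lift(c,118)
x=camera("scene")["color"];y=camera("side")["color"]
cv2.imwrite("pics/l1.png",np.hstack([x[80:330,120:400],y[80:330,150:430]]))
E
```

```text
twisted [ 582.7 -110.1   63.6] 6.903464756072366 [3.3 0.2 5.3] [-0.1 -0.6  0.1]
lift20 [ 2.5  1.9 -1.8] 6.774915424950277
up [ 0.2  0.4 -1.5] 6.477423523184664 9.1
```

View pics/l1.png

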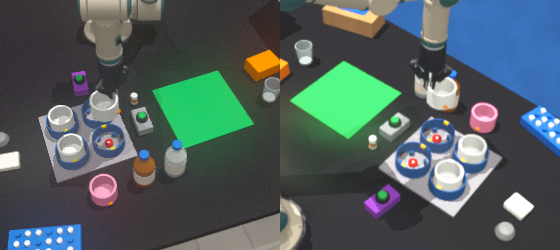

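The first cup is out and hanging in the gripper. In the left half its well at (108,140) now shows the red plug. I'll place it on the mat.

```bash
cat >> h.py <<'E'
def place(a,b,phi):
    c=MAT+R@np.array([a,b],float)
    line_to(P(c,phi,240),250); line_to(P(c,phi,55),200)
    hit=line_to(P(c,phi,39),25,max_force=5); z=read_ee_pos()[2]
    print("placed",hit,z,read_force()); grip(24,20)
    line_to(P(c,phi,120),150); line_to(P(c,phi,240),300)
E
python3 - <<'E'
from h import *
place(65,65,118)
c=camera("wrist"); H,S,V=hsv(c); 
x=camera("scene")["color"];y=camera("side")["color"]
cv2.imwrite("pics/p1.png",np.hstack([x[80:330,180:430],y[80:330,150:430]])); print(read_time_s())
E
```

```text
placed True 42.605587836537175 [-0.  -0.8  2.9]
14.425
```

View pics/p1.png

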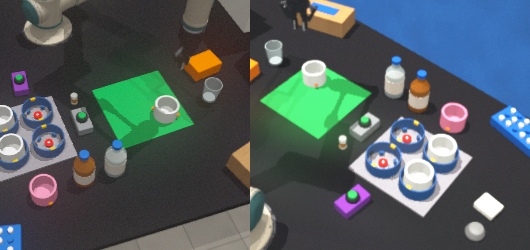

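The cup stands upright on the mat at (166,110) in the left half, and the remaining cups are still in their wells. Next are the other two, the same way.

```bash
python3 - <<'E'
from h import *
for w,m in (((66,-66),(-65,65)),((-66,-66),(0,-65))):
    c=well(*w); grasp(c,70)
    if not 5<read_finger_gap()<9.5: print("gap off"); break
    twist(c,70,118); lift(c,118)
    if not 5<read_finger_gap()<9.5: print("lost"); break
    place(*m,118)
x=camera("scene")["color"];y=camera("side")["color"]
cv2.imwrite("pics/p2.png",np.hstack([x[80:330,120:400],y[80:330,150:430]])); print(read_time_s())
E
```

```text
light 9.129632202051052 [-1.1 -1.  -0.2]
full 6.725983754289899 82.41479710908607 [-1.5 -1.5  2.3]
twisted [ 592.5 -242.    63.6] 7.017476643628415 [ 2.9 -0.8  5.4] [-0.1 -0.5  0.2]
lift20 [ 2.4  1.  -0.7] 6.743346169071984
up [ 0.5  0.6 -1.5] 6.725167077496188 22.2833
placed True 42.568853318976416 [-1.4  0.6  4.5]
light 9.696568163463478 [ 1.1 -0.4  0.5]
full 7.975514239341608 84.4940411997959 [ 0.  -0.9  2.4]
twisted [ 460.9 -252.    63.5] 7.8684553549188845 [2.8 0.5 6.1] [ 0.1 -0.5  0.1]
lift20 [3.  1.5 0.2] 7.829726960296974
up [-0.4  0.4 -1.1] 7.982042051981735 35.75
placed True 42.527906136030545 [-0.6 -0.5  4.1]
40.9583
```

View pics/p2.png

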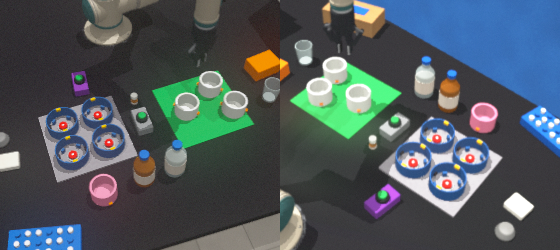

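All three cups stand on the mat at left-half (210,83), (234,103) and (187,105), and all four plugs are visible. I'll press the plugs now.

```bash
python3 - <<'E'
from h import *
line_to([500,120,260],300)
grip(0,40); print(read_finger_gap())
for w in ((-66,66),(66,66),(66,-66),(-66,-66)):
    c=list(well(*w)); move_pose(c+[150],q(-90)); line_to(c+[40],150)
    hit=line_to(c+[12],15,max_force=28); print(w,hit,read_ee_pos(),read_force())
    line_to(c+[150],200)
c1,c2=camera("scene"),camera("side")
for c in(c1,c2):
    H,S,V=hsv(c)
    for a,p,pts in blobs(((H<4)|(H>174))&(S>150)&(V>110),10): print("red",a,p,plane(c,[p],16))
    for a,p,pts in blobs((S<45)&(V>150),250):
        w=plane(c,pts,66).astype(np.float32)
        if len(w)<1200: print("white",a,p,cv2.minAreaRect(w),(w.mean(0)-MAT)@R)
print(read_time_s())
cv2.imwrite("pics/p3.png",np.hstack([c1["color"][80:330,120:400],c2["color"][80:330,150:430]]))
E
```

```text
0.0026452331642135888
(-66, 66) True [ 468.6 -155.2   16. ] [-0.1  0.4  4.9]
(66, 66) False [ 600.3 -145.2   15.9] [-6.9  1.5 22.6]
(66, -66) False [ 610.4 -276.7   15.9] [-4.7  1.9 19.4]
(-66, -66) True [ 478.7 -286.8   16. ] [-0.1  0.6  3.4]
red 28 [217.2 195.4] [[ 469.  -156.5]]
red 34 [182.6 205.7] [[ 477.9 -288.6]]
red 37 [228.5 223.2] [[ 600.8 -146.2]]
red 42 [192.5 235. ] [[ 611.4 -278.1]]
white 797 [439.3  79.3] ((85.80999755859375, 1002.552001953125), (216.50648498535156, 630.4810180664062), 66.12535858154297) [-323.6  753.4]
white 734 [17.  57.3] ((-614.7711181640625, -918.4820556640625), (186.59774780273438, 174.0115966796875), 0.3039352595806122) [-1235.3 -1056.7]
white 523 [175.9  62.8] ((-292.18499755859375, -190.11602783203125), (152.7056884765625, 274.31988525390625), 65.38170623779297) [-881.5 -335.9]
white 357 [241.6  83.4] ((-78.68865203857422, 91.01229095458984), (90.30457305908203, 152.65333557128906), 57.81996536254883) [-618.7  -98. ]
white 847 [149.7  94. ] ((-125.31526184082031, -319.302978515625), (214.91680908203125, 145.67044067382812), 53.14592361450195) 
[... 3013 characters left out ...]
678825378418, -4.455780029296875), (196.02745056152344, 146.24281311035156), 40.232444763183594) [-615.5 -194.1]
white 629 [443.8 351.5] ((466.84197998046875, -734.1793823242188), (258.0147705078125, 20.148298263549805), 0.04759567230939865) [-147.4 -957.5]
white 565 [455.6 354.4] ((478.9666442871094, -762.6666870117188), (234.17486572265625, 20.149608612060547), 0.17669793963432312) [-136.  -987.2]
white 501 [467.4 357.2] ((491.9792175292969, -791.59716796875), (208.56646728515625, 20.634517669677734), 0.04591330885887146) [ -124.3 -1017.1]
white 435 [478.9 360.3] ((503.7244873046875, -820.5014038085938), (19.850662231445312, 183.67788696289062), 89.78006744384766) [ -114.1 -1046.7]
58.8917
```

View pics/p3.png

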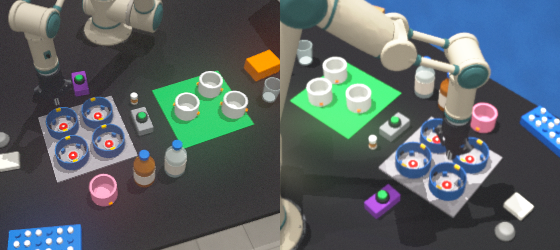

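All four plugs stopped at z = 16, which is home. The picture shows the cups still on the mat at left-half (210,83), (234,103) and (187,105). I'll press the grey pump's button, triangulated at (542,-6), then retreat and look.

```bash
python3 - <<'E'
from h import *
b=[542.4,-6.5]
line_to(list(well(-66,-66))+[200],250); move_pose(b+[200],q(-90)); line_to(b+[75],150)
hit=line_to(b+[60],30,max_force=3); print("a",hit,read_ee_pos())
hit=line_to(b+[36],15,max_force=15); print("b",hit,read_ee_pos(),read_force()); dwell(0.3)
line_to(b+[200],120); move_pose([300,-20,300],q(-90)); dwell(1)
c1,c2=camera("scene"),camera("side")
cv2.imwrite("pics/p4.png",np.hstack([c1["color"][80:330,120:400],c2["color"][80:330,150:430]])); print(read_time_s())
E
```

```text
a False [542.4  -6.5  59.9]
b True [542.5  -6.5  51. ] [-1.4  0.4  5.3]
66.6333
```

View pics/p4.png

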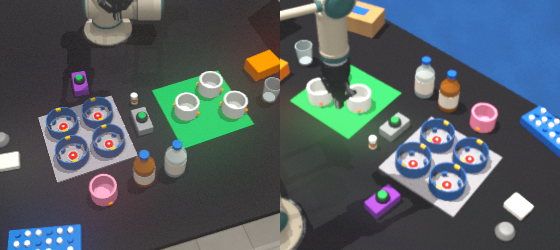

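The button stopped hard at z = 51, and the cups are on the mat. I'll repeat the press with a force profile to confirm full travel, which does no harm.

```bash
python3 - <<'E'
from h import *
b=[542.4,-6.5]
move_pose(b+[200],q(-90)); line_to(b+[62],150); dwell(.2); f0=read_force()[2]
for z in np.arange(60,48,-1.):
    line_to(b+[z],20); dwell(.1); f=read_force()[2]-f0; print(read_ee_pos()[2].round(1),round(f,1))
    if f>14: break
dwell(.2); line_to(b+[200],120); move_pose([246,420,300],q(-90)); dwell(1)
c1,c2=camera("scene"),camera("side")
cv2.imwrite("pics/p5.png",np.hstack([c1["color"][80:330,120:400],c2["color"][80:330,150:430]])); print(read_time_s())
E
```

```text
60.0 -0.4
59.0 -0.8
58.0 -0.7
57.1 0.2
56.1 1.6
55.1 1.9
54.1 2.1
53.1 2.9
52.1 3.4
51.1 4.2
51.0 10.2
50.8 16.0
77.75
```

View pics/p5.png

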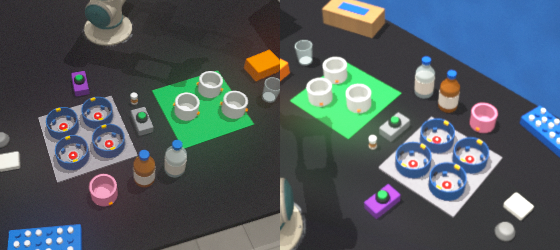

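The profile shows the spring over 6 mm of travel (57 to 51) and then a hard stop. The picture shows all three cups upright on the mat, the plugs home, the bystanders in place and the arm clear.

```bash
python3 -c "
from cell import *
print(sign_off())"
```

```text
the job is handed in; nothing more can be done
None
```

The job is handed in: all three cups present stand on the mat, all four drain plugs are home, and the start button was pressed fully down and came up again (pressed a second time to confirm full travel).

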